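# Draw the wedge from under the tray and jam the truing stand's foot

## Task

Draw the pine wedge straight out from under the red parts tray, leaving the tray and the bowl on it standing upright where they are, without touching either. Then lay the wedge flat and push it, thin end first, into the gap between the dark wooden cheek block and the round foot of the blue truing stand, by feel, until it is gripped tight between them and stays tight when you let go; push firmly but do not ram it, and leave the mallet, bottle cage, cone wrench and grease jar alone.

Things in the scene. Friction and masses are not known exactly. Their poses are not given: they have to be found in the camera images.
- wedge_handle (a point): Loose flat pine wedge, 200 mm long, 12 thick, 90 g. Point: centre of its parallel handle (60 long, 44 wide), half-way up, which sticks out in front of the stop blocks; grip it across (along y). x points to the thin end. From 30 to 170 mm ahead (+x) it narrows from 44 to 22 mm: the +y side is straight (22 mm off the centre line), the -y side slants in from -22 mm to 0.
- wedge_tip (a point): Middle of the thin end face of the wedge (170 mm ahead of the handle point and 11 mm to +y), half-way up; axes as wedge_handle.
- stops: Two fixed dark wooden stop blocks, 20 (x) x 30 (y) x 34 mm high, at y = -50 and +50 (70 mm clear between). Origin on the ledge midway, in the plane of their tray-side faces. x points to the tray, the way the wedge points. They hold the tray back while the wedge is drawn out between them along -x; its tip starts about 90 mm beyond that plane.
- tray_center (a point): Centre of the closed red parts tray with clip-on lid, 110 (x) x 130 (y) x 50 mm high, 0.3 to 0.55 kg, standing on the wedge just behind the stop blocks (it drops 12 mm onto the ledge when the wedge is gone). z is up.
- bowl_center (a point): Centre of the white ceramic bowl, 96 mm across, 45 high, about 0.18 kg, standing on the lid of the tray. z is up.
- tray: The red parts tray itself; origin in the centre of its underside.
- bowl: The white bowl itself; origin in the centre of its underside.
- wedge: The pine wedge itself; origin on its underside below the centre of the handle, axes as wedge_handle.
- cheek: Fixed dark wooden cheek block, 110 x 30 mm, 32 high. Origin on the ledge; its flat inner face is the plane y = 0, from x = -35 to +75 mm; the block lies at y = 0 to +30. The wedge goes in along +x, its straight side along this face, the foot on its -y side. All is rigid; the wedge jams (friction about 0.6, self-locking; a push of 10 to 20 N holds) where its width equals the gap.
- mallet: Black rubber-tipped mallet, lying, 250 mm long; bystander.
- cage: Aluminium bottle cage, lying, 140 mm long; bystander.
- cone_wrench: Flat steel cone wrench, 150 mm long; bystander.
- grease: Jar 56 mm across, 60 high; bystander.
- gap_mouth (a point): Front end of the cheek's inner face (35 mm before the origin of cheek along x), 16 mm up; axes as cheek. The stand's fixed rubber foot, 50 mm across, 30 high, is centred 35 mm ahead (+x); gap from face to foot 29 to 37 mm, different every time: feel for it. The tip ends 40 to 105 mm past the foot's centre. A low arm (38 high) runs from the foot along +x to the 220 mm high blue stand, 140 mm on.
There are look-alikes about, which are no part of the job. Of the things like the wedge, leave any that is turquoise; of the rest the smaller one is meant.

How it is judged (in metres and radians):
On the way, in this order (a step that is already met when the one before it is completed fails the run):
1. the wedge is drawn clear of the stack, past the stop blocks, and the tray stands on the ledge (x of wedge_tip in the frame of stops below 0 m and height (world z) of tray_center below 0.029 m and angle between tray_center's own z axis and vertical below 0.06 rad), for 0.2 s.
2. the wedge is pushed tight between cheek and foot (x of wedge_tip in the frame of cheek above 0.03 m and contact force between wedge and cheek above 3 N), for 0.3 s.
At the end, for the whole second after the job is handed in: Wedge flat on the ledge, tip over 30 mm past the foot's centre, along the cheek within 0.12 rad, let go, at rest, still pressing the cheek with over 0.3 N. Tray flat on the ledge within 40 mm of its start, bowl upright on its lid within 40 mm of its middle (x of wedge_tip in the frame of cheek above 0.03 m and y of wedge_tip in the frame of cheek between -0.03 and 0 m and angle between the x axis of wedge and the x axis of cheek, either way round below 0.12 rad and height (world z) of wedge_handle below 0.012 m and angle between wedge_handle's own z axis and vertical below 0.05 rad and contact force between wedge and cheek above 0.3 N and linear speed of wedge below 0.01 m/s and angle between tray_center's own z axis and vertical below 0.06 rad and height (world z) of tray_center below 0.029 m and horizontal distance between bowl_center and tray_center below 0.04 m and angle between bowl_center's own z axis and vertical below 0.08 rad and height (world z) of bowl_center above 0.06 m and distance of tray_center from where it was at the start of the episode below 0.04 m); the robot touches nothing.
It fails at once if the wedge is rammed: it presses on the cheek with more than 25 N (contact force between wedge and cheek above 25 N).
It fails at once if the tray or the bowl tips more than 0.4 rad (angle between any of tray_center, bowl_center's own z axis and vertical above 0.4 rad).
It fails at once if the robot touches the tray or the bowl (over 1 N) (contact force between any of the arm, the fingers and tray above 1 N or contact force between any of the arm, the fingers and bowl above 1 N).
It fails at once if a bystander is moved more than 30 mm (distance of any of mallet, cage, cone_wrench, grease from where it was at the start of the episode above 0.03 m).
It also fails if it takes over 72 s, if anything falls off the work surface, if the arm or the gripper's body presses on something with over 40 N, if the wrist force passes 120 N, or if a joint passes its speed limit or range.

## Robot

A 6-joint arm with a two-finger parallel gripper is mounted at the origin on the work surface. World frame = base frame: x ahead of the robot, y to its left, z up, the work surface at z = 0. Lengths are in mm, angles in degrees, forces in N, time in s.
With the tool pointing down it reaches from about 300 to 850 mm from the base axis. Payload 4.2 kg.
Tool frame: the origin (TCP) lies midway between the tips of the shut fingers; the grasp point (between the pads) lies 19 mm behind it (env.tcp_to_grasp is the distance from the TCP to the grasp point, in mm); z points along the fingers, x is the direction in which the jaws open and shut, and the axes are right-handed (so a half turn about z gives the same grasp; the last joint's range is limited). The gripper opens to 91 mm and grips with 3 to 60 N. Pads are 32 mm wide; open, the fingers measure 118 mm over their backs; the gripper's body (76 mm by 178 mm) begins 60 mm behind the grasp point.
Start: joints at [-70.417, 18.312, 89.639, -0, 72.044, -1.146], TCP at [203.531, -537.793, 187.276] pointing down, gripper open.
Joint ranges: [-177.97, 177.97], [-48.28, 115.42], [12.27, 149.76], [-77.06, 257.06], [2.81, 150.46], [-146.56, 146.56]. Speed limits (degrees/s): [147.25, 147.25, 180, 180, 180, 180].

## Interface

Orientations are given as [roll, pitch, yaw] about the fixed x, y, z axes, in that order (R = Rz(yaw) Ry(pitch) Rx(roll)).
In Python, from workcell import env gives the robot as it stands.
- The arm moves only by the tool drive_tool, never from a script. Its argument "motion" is a list of rows, each a list of 2 entries, a list of its own where there are three numbers: the shift along the world's x, y, z in m, then the turn, a rotation vector about the world's x, y, z in rad. In form: [[[dx, dy, dz], [wx, wy, wz]], ...]. A call has exactly 10 rows; each row shifts and turns the commanded pose from where the row before left it; what a row does not reach is not made up. A row lasts 1/12 s, in which the tool goes at most 41.7 mm and 7.16 degrees, less where a joint would pass 70% of its speed; a pose out of reach is approached as far as the arm can. A call is refused whole if a number of a shift passes 0.0417 or a number of a turn 0.125, either way. A call with a gripper value outside its range is refused whole. "claw" is the opening, from 0 (shut) to 1 (fully open), set as the call begins (left out, the last holds). The fingers move at their own pace and stop on an object; "force" is the grip in N (left out, the last holds). Time passes only in rows, so rows that do not move let the fingers close, or fill a call up. It gives the time, the measured TCP pose, the force and the opening at its end, in the units of the state.
- env.state(): the state, without advancing time (a new reading comes with each control period).
- env.grab_frame(name): name is "scene" or "top"; returns the picture (480x640x3 uint8, red, green, blue); there is no depth.
- env.camera_params(name): a dict with "fov_y" (degrees; the focal length in pixels is half the picture's height over the tangent of half this angle, whatever the lens; pixels are square), "cx", "cy" (the principal point, pixels), "pose" (4x4, takes a point from camera to world coordinates). Camera axes: x right, y down, z forward; pixel columns grow to the right and rows downward; lengths in mm; the calibration is good to about 2 mm. A picture is of the moment at which its call begins. camera_params takes no time and is no camera call.
- env.job_done(): hands the job in, once; it reports no verdict.
The state is a dict: "time_s": time; "qpos": joint angles; "qvel": joint speeds; "effort": joint torques, N m; "ee_pos": TCP position; "ee_rot": TCP orientation; "force": force on the tool from outside, world axes, zero at the start; "torque": the same for the moment, N m; "gripper_width": finger opening in mm.
Only numpy, scipy, OpenCV 4.12 (cv2) and the standard library are available. Lean on these libraries where they do the work, as an engineer would, in place of code of your own. Each camera call takes 0.05 s, during which the arm holds its last target.

## Working session

There is one attempt and no reset: what is moved stays moved. The work goes in short steps, Python scripts to look and compute and a tool call to move; the robot and the scene stay as the last step left them, time stands still between calls to the robot, and variables do not carry over. Pictures are saved under pics/ and viewed, and the job is handed in when it is done.

Besides the shell and the picture viewer there is one more tool, called as name([rows], argument=value, ...), one row to a line, values as JSON. drive_tool: Moves the arm, as the interface text tells. Its arguments: {"type":"object","properties":{"motion":{"type":"array","items":{"type":"array"}},"claw":{"type":"number"},"force":{"type":"number"}},"required":["motion"]}

```bash
mkdir -p pics; ls; python3 - <<'E'
from workcell import env
import cv2
print(env.state())
for n in ("scene","top"):
    im=env.grab_frame(n); cv2.imwrite(f"pics/{n}0.png",im[:,:,::-1]); p=env.camera_params(n); print(n,p)
E
```

```text
pics
{'time_s': 0.0, 'qpos': array([-7.04166828e+01,  1.83514578e+01,  8.97083339e+01, -2.07056722e-03,
        7.20425271e+01, -1.14579765e+00]), 'qvel': array([-0.01589739,  0.02935976,  0.02020649, -0.05331876,  0.05925456,
       -0.02670997]), 'effort': array([ 2.18844660e-03, -4.12457657e+01, -2.31970632e+01,  7.31473952e-02,
        4.57364798e-02, -1.43874754e-04]), 'ee_pos': array([ 203.32265885, -537.24985885,  186.40909462]), 'ee_rot': array([-1.79999922e+02,  1.02337659e-01, -6.92702449e+01]), 'force': array([ 0.34281628, -0.19118677, -0.39144447]), 'torque': array([-0.00496293, -0.00863993,  0.08637232]), 'gripper_width': 91.5069053213672}
scene {'fov_y': 48.762665267411705, 'cx': 307.8071820802394, 'cy': 234.8064404826324, 'pose': array([[ 2.69299042e-01,  6.57416883e-01, -7.03762082e-01,
         1.36155214e+03],
       [ 9.62987161e-01, -1.75044316e-01,  2.04976135e-01,
        -2.79008574e+02],
       [ 1.15652197e-02, -7.32913726e-01, -6.80223284e-01,
         9.21589706e+02],
       [ 0.00000000e+00,  0.00000000e+00,  0.00000000e+00,
         1.00000000e+00]])}
top {'fov_y': 48.3706760461749, 'cx': 322.7554988936586, 'cy': 230.13607400622516, 'pose': array([[-4.68001350e-03, -9.93266999e-01,  1.15753039e-01,
         3.41820444e+02],
       [-9.99945198e-01,  5.73237605e-03,  8.76022724e-03,
        -2.72674204e+01],
       [-9.36478457e-03, -1.15705698e-01, -9.93239393e-01,
         1.39045824e+03],
       [ 0.00000000e+00,  0.00000000e+00,  0.00000000e+00,
         1.00000000e+00]])}
```

View pics/scene0.png

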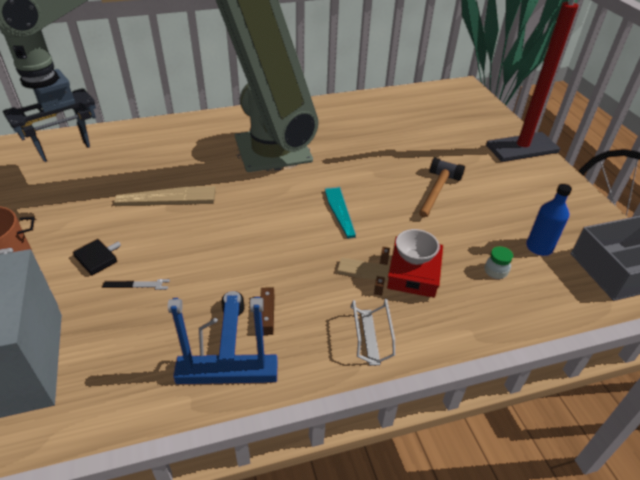

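View pics/top0.png

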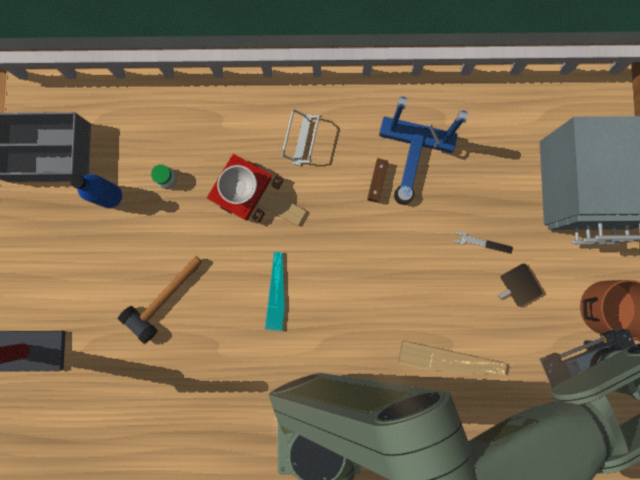

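The top view shows the red tray and bowl at about (238,186), with the pine handle sticking out at (293,214) between the dark stops (278,182) and (258,215). The cheek is at (377,180) and the round foot at (404,195). Turquoise (276,290) and the big pine piece (452,358) are decoys.

```bash
cat > h.py <<'E'
import numpy as np, cv2
from workcell import env
def ray(n,u,v):
    p=env.camera_params(n); f=240/np.tan(np.radians(p['fov_y']/2)); T=np.array(p['pose'])
    d=T[:3,:3]@np.array([(u-p['cx'])/f,(v-p['cy'])/f,1]); return T[:3,3],d
def pl(n,u,v,z):
    o,d=ray(n,u,v); return o+d*(z-o[2])/d[2]
def proj(n,P):
    p=env.camera_params(n); f=240/np.tan(np.radians(p['fov_y']/2)); T=np.array(p['pose'])
    c=T[:3,:3].T@(np.asarray(P,float)-T[:3,3]); return np.array([p['cx']+f*c[0]/c[2],p['cy']+f*c[1]/c[2]])
def crop(src,x0,y0,w,h,s,out):
    im=cv2.imread(src)[y0:y0+h,x0:x0+w]; cv2.imwrite(out,cv2.resize(im,None,fx=s,fy=s,interpolation=cv2.INTER_CUBIC))
E
python3 - <<'E'
from h import *
crop('pics/top0.png',200,145,120,90,6,'pics/a.png')
crop('pics/top0.png',355,85,120,130,5,'pics/b.png')
crop('pics/scene0.png',320,220,140,90,5,'pics/c.png')
crop('pics/scene0.png',160,270,140,120,5,'pics/d.png')
E
```

```text
(no output)
```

View pics/a.png

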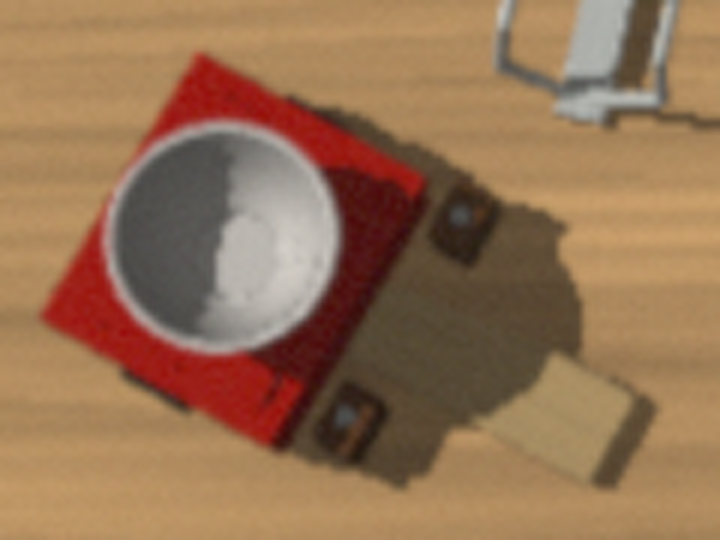

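View pics/b.png

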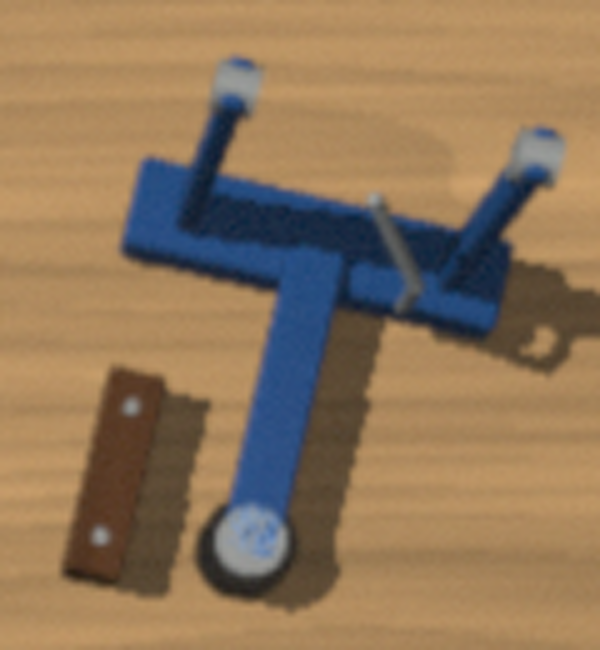

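View pics/c.png

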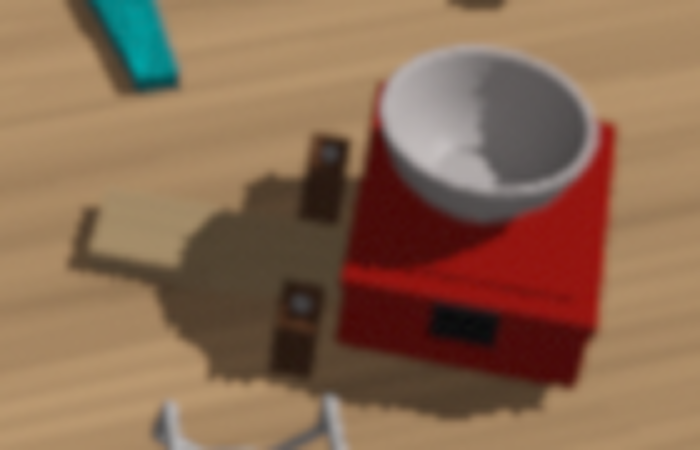

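View pics/d.png

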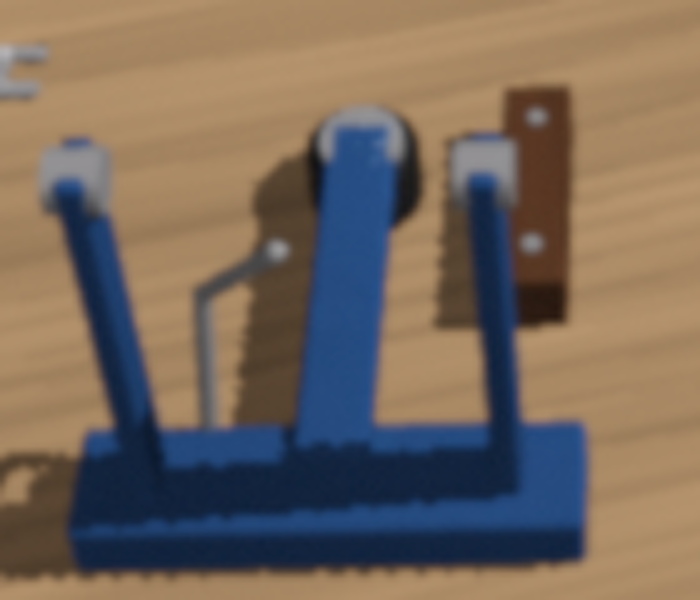

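```bash
python3 - <<'E'
from h import *
np.set_printoptions(precision=1,suppress=True)
A=lambda x,y,z: pl('top',200+(x+.5)/6-.5,145+(y+.5)/6-.5,z)
B=lambda x,y,z: pl('top',355+(x+.5)/5-.5,85+(y+.5)/5-.5,z)
C=lambda x,y,z: pl('scene',320+(x+.5)/5-.5,220+(y+.5)/5-.5,z)
D=lambda x,y,z: pl('scene',160+(x+.5)/5-.5,270+(y+.5)/5-.5,z)
print('handle end top',A(637,397,12),A(590,483,12),'shade edge',A(558,352,12),A(478,418,12))
print('handle scene',C(100,195,12),C(88,255,12))
print('stops top', A(462,215,34),A(350,418,34),'scene',C(328,152,34),C(301,302,34))
for x,y in[(200,55),(425,185),(270,448),(40,315)]:print('lid',A(x,y,62))
print('bowl',A(223,237,107))
for x,y in[(112,368),(163,378),(118,582),(67,572)]:print('cheek',B(x,y,32))
print('screws',B(132,407,32),B(100,536,32),'scene',D(536,116,32),D(531,243,32))
for x,y in[(505,88),(570,88),(568,285)]:print('cheek scene',D(x,y,32))
print('foot',B(250,540,34),B(245,548,30),'scene',D(362,150,34))
print(B(315,255,38),B(265,495,38))
print('cam',env.camera_params('top')['pose'][:3,3])
E
```

```text
handle end top [553.6  29.   12. ] [516.1  49.4  12. ] shade edge [573.7  63.4  12. ] [544.8  98.2  12. ]
handle scene [521.4  46.5  12. ] [557.7  28.6  12. ]
stops top [630.  103.5  34. ] [541.9 151.   34. ] scene [542.5 153.3  34. ] [629.8 105.3  34. ]
lid [694.  212.6  62. ]
lid [637.1 116.5  62. ]
lid [525.3 180.7  62. ]
lid [582.4 278.4  62. ]
bowl [606.  193.9 107. ]
cheek [ 687.4 -157.1   32. ]
cheek [ 682.  -183.4   32. ]
cheek [ 574.8 -158.3   32. ]
cheek [ 580.2 -132.2   32. ]
screws [ 666.7 -167.1   32. ] [ 598.9 -149.4   32. ] scene [ 599. -149.   32.] [ 667.4 -166.2   32. ]
cheek scene [ 579.4 -158.9   32. ]
cheek scene [ 586.9 -130.9   32. ]
cheek scene [ 692.8 -156.    32. ]
foot [ 595.9 -226.3   34. ] [ 592.5 -224.3   30. ] scene [ 600.1 -226.4   34. ]
[ 745.2 -262.8   38. ] [ 618.6 -234.    38. ]
cam [ 341.8  -27.3 1390.5]
```

Measurements agree with each other. The stops' midpoint is about (586,128), 100 mm apart, with a pull axis at yaw 61.5°. The handle centre is about (551,65). The cheek origin is about (610,-167) with yaw -14.4°, and the foot leaves a gap of about 34 mm. Moving above the handle.

drive_tool([
  [[0.0174,0.03,-0.004],[0,0,0.0355]],
  [[0.0174,0.03,-0.004],[0,0,0.0355]],
  [[0.0174,0.03,-0.004],[0,0,0.0355]],
  [[0.0174,0.03,-0.004],[0,0,0.0355]],
  [[0.0174,0.03,-0.004],[0,0,0.0355]],
  [[0.0174,0.03,-0.004],[0,0,0.0355]],
  [[0.0174,0.03,-0.004],[0,0,0.0355]],
  [[0.0174,0.03,-0.004],[0,0,0.0355]],
  [[0.0174,0.03,-0.004],[0,0,0.0355]],
  [[0.0174,0.03,-0.004],[0,0,0.0355]],
], claw=1)

```text
time_s: 0.93
ee_pos: [377.8, -236.1, 146.9]
ee_rot: [180.0, 0.0, -48.8]
force: [1.1, 0.1, 0.3]
gripper_width: 91.1
```

drive_tool([
  [[0.0174,0.03,-0.004],[0,0,0.0355]],
  [[0.0174,0.03,-0.004],[0,0,0.0355]],
  [[0.0174,0.03,-0.004],[0,0,0.0355]],
  [[0.0174,0.03,-0.004],[0,0,0.0355]],
  [[0.0174,0.03,-0.004],[0,0,0.0355]],
  [[0.0174,0.03,-0.004],[0,0,0.0355]],
  [[0.0174,0.03,-0.004],[0,0,0.0355]],
  [[0.0174,0.03,-0.004],[0,0,0.0355]],
  [[0.0174,0.03,-0.004],[0,0,0.0355]],
  [[0.0174,0.03,-0.004],[0,0,0.0355]],
])

```text
time_s: 1.77
ee_pos: [551.8, 63.9, 106.7]
ee_rot: [180.0, 0.0, -28.5]
force: [0.7, -0.3, 0.5]
gripper_width: 91.2
```

```bash
python3 - <<'E'
from h import *
for n in ("scene","top"):
    cv2.imwrite(f"pics/{n}1.png",env.grab_frame(n)[:,:,::-1])
a=cv2.imread('pics/scene1.png')[180:320,290:470]; b=cv2.imread('pics/top1.png')[140:280,200:380]
cv2.imwrite('pics/e.png',cv2.resize(np.hstack([a,b]),None,fx=2.2,fy=2.2,interpolation=cv2.INTER_CUBIC))
E
```

```text
(no output)
```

View pics/e.png

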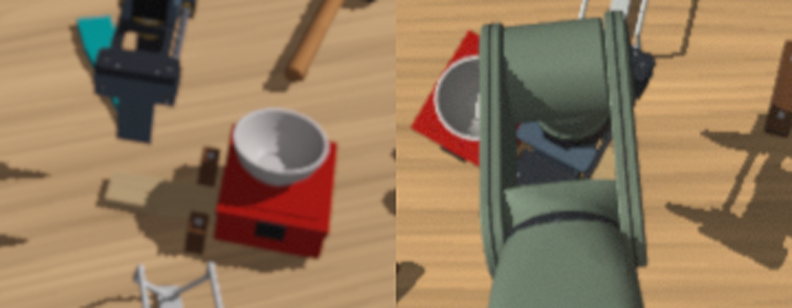

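The scene view shows the gripper above the handle, with the cage clear of the finger path. Descending.

drive_tool([
  [[0,0,-0.01],[0,0,0]],
  [[0,0,-0.015],[0,0,0]],
  [[0,0,-0.015],[0,0,0]],
  [[0,0,-0.015],[0,0,0]],
  [[0,0,-0.015],[0,0,0]],
  [[0,0,-0.012],[0,0,0]],
  [[0,0,-0.01],[0,0,0]],
  [[0,0,-0.006],[0,0,0]],
  [[0,0,-0.004],[0,0,0]],
  [[0,0,0],[0,0,0]],
])

```text
time_s: 2.7
ee_pos: [550.9, 61.7, 4.6]
ee_rot: [180.0, 0.1, -28.6]
force: [0.1, -0.1, 1.0]
gripper_width: 91.4
```

```bash
python3 - <<'E'
from h import *
print(env.state()['ee_pos'],env.state()['force'])
for n in ("scene",):
    cv2.imwrite(f"pics/{n}2.png",env.grab_frame(n)[:,:,::-1])
crop('pics/scene2.png',300,190,140,110,5,'pics/f.png')
E
```

```text
[550.9085935   61.66073904   4.62054631] [ 0.06373329 -0.14071925  0.97615022]
```

View pics/f.png

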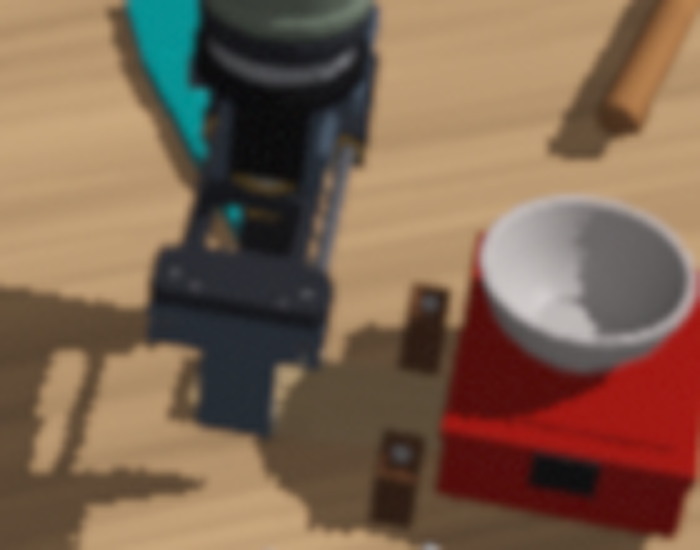

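The fingers straddle the handle and the force is near zero. Lowering 1.5 mm and closing gently.

drive_tool([
  [[0,0.001,-0.0015],[0,0,0]],
  [[0,0,0],[0,0,0]],
  [[0,0,0],[0,0,0]],
  [[0,0,0],[0,0,0]],
  [[0,0,0],[0,0,0]],
  [[0,0,0],[0,0,0]],
  [[0,0,0],[0,0,0]],
  [[0,0,0],[0,0,0]],
  [[0,0,0],[0,0,0]],
  [[0,0,0],[0,0,0]],
], claw=0, force=25)

```text
time_s: 3.58
ee_pos: [551.5, 63.2, 3.8]
ee_rot: [180.0, -0.0, -28.6]
force: [-0.3, -0.4, 0.0]
gripper_width: 27.4
```

```bash
python3 - <<'E'
from h import *
print(env.state()['gripper_width'])
for n in ("scene","top"):
    cv2.imwrite(f"pics/{n}3.png",env.grab_frame(n)[:,:,::-1])
crop('pics/scene3.png',300,190,140,110,5,'pics/g.png')
crop('pics/top3.png',200,145,140,110,5,'pics/g2.png')
print(env.state()['gripper_width'])
E
```

```text
27.36785075522209
19.34698181868999
```

View pics/g.png

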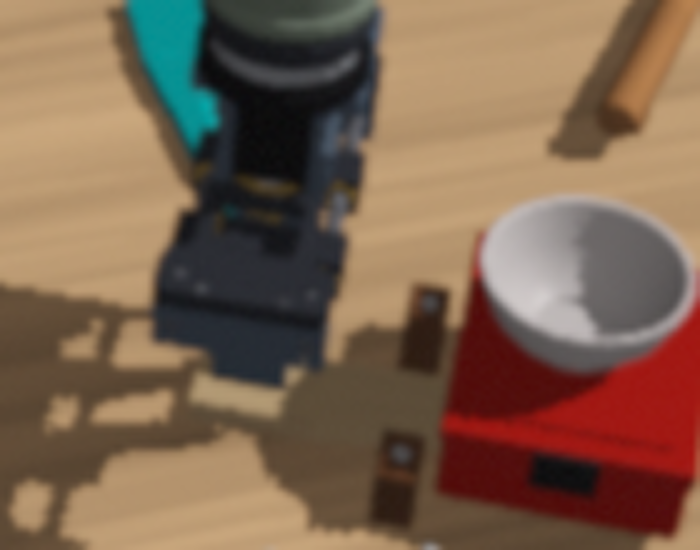

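View pics/g2.png

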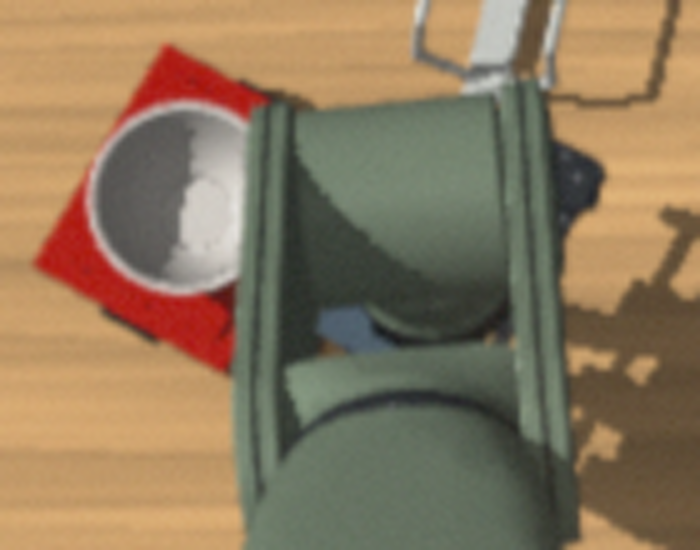

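```bash
python3 - <<'E'
from h import *
for s in (45,52,59):
  for t in (-16,16):
    for z in (0,10,20): print(s,t,z,(proj('scene',[551+.878*s+.478*t,62-.478*s+.878*t,z])-[300,190])*5)
print('now')
for s in (10,17):
  for t in (-16,16):
    for z in (0,12,20): print(s,t,z,(proj('scene',[551+.878*s+.478*t,63-.478*s+.878*t,z])-[300,190])*5)
E
```

```text
45 -16 0 [196.90281713 459.4957578 ]
45 -16 10 [198.02417013 445.02967122]
45 -16 20 [199.15798766 430.40278509]
45 16 0 [264.51507227 471.48916375]
45 16 10 [266.01623023 457.03055741]
45 16 20 [267.53414301 442.41057464]
52 -16 0 [194.17832868 470.39118039]
52 -16 10 [195.28914619 455.92641645]
52 -16 20 [196.41236188 441.30020664]
52 16 0 [262.05549669 482.47798049]
52 16 10 [263.54911133 468.02125336]
52 16 20 [265.05946543 453.40250466]
59 -16 0 [191.43159498 481.37556332]
59 -16 10 [192.53166653 466.91262862]
59 -16 20 [193.64406702 452.28760204]
59 16 0 [259.57575661 493.55688753]
59 16 10 [261.06165293 479.10255918]
59 16 20 [262.56427123 464.48556464]
now
10 -16 0 [212.19218351 405.91936779]
10 -16 12 [213.61164793 388.54218358]
10 -16 20 [214.56826366 376.83122602]
10 16 0 [278.50736954 417.45867231]
10 16 12 [280.3657058  400.08725479]
10 16 20 [281.61814349 388.37967609]
17 -16 0 [209.58332968 416.38250731]
17 -16 12 [210.99144479 399.00398442]
17 -16 20 [211.94045309 387.29161647]
17 16 0 [276.15336041 428.00977898]
17 16 12 [278.00374018 410.63761755]
17 16 20 [279.25087009 398.92902536]
```

The scene view shows the fingers closed above the handle top, with the pine patch at (240,390) in front of them unmoved. So the tips are higher than the TCP figure at this opening. Reopening and feeling downwards.

drive_tool([
  [[0,0,0],[0,0,0]],
  [[0,0,0],[0,0,0]],
  [[0,0,0],[0,0,0]],
  [[0,0,0],[0,0,0]],
  [[0,0,0],[0,0,0]],
  [[0,0,0],[0,0,0]],
  [[0,0,0],[0,0,0]],
  [[0,0,0],[0,0,0]],
  [[0,0,0],[0,0,0]],
  [[0,0,0],[0,0,0]],
], claw=0.7)

```text
time_s: 4.52
ee_pos: [551.5, 63.2, 3.8]
ee_rot: [-180.0, -0.0, -28.6]
force: [0.5, 0.1, 0.1]
gripper_width: 63.8
```

drive_tool([
  [[0,0,-0.002],[0,0,0]],
  [[0,0,0],[0,0,0]],
  [[0,0,-0.001],[0,0,0]],
  [[0,0,0],[0,0,0]],
  [[0,0,-0.001],[0,0,0]],
  [[0,0,0],[0,0,0]],
  [[0,0,-0.001],[0,0,0]],
  [[0,0,0],[0,0,0]],
  [[0,0,-0.001],[0,0,0]],
  [[0,0,0],[0,0,0]],
])

```text
time_s: 5.35
ee_pos: [551.4, 63.2, -2.4]
ee_rot: [180.0, 0.0, -28.6]
force: [-0.0, 0.1, 0.2]
gripper_width: 64.2
```

```bash
python3 - <<'E'
from h import *
s=env.state();print(s['ee_pos'],s['force'],s['gripper_width'])
cv2.imwrite(f"pics/scene4.png",env.grab_frame("scene")[:,:,::-1])
crop('pics/scene4.png',300,190,140,110,5,'pics/i.png')
E
```

```text
[551.43427259  63.17331834  -2.3672675 ] [-0.02295525  0.11602229  0.22318268] 64.17036943364245
```

View pics/i.png

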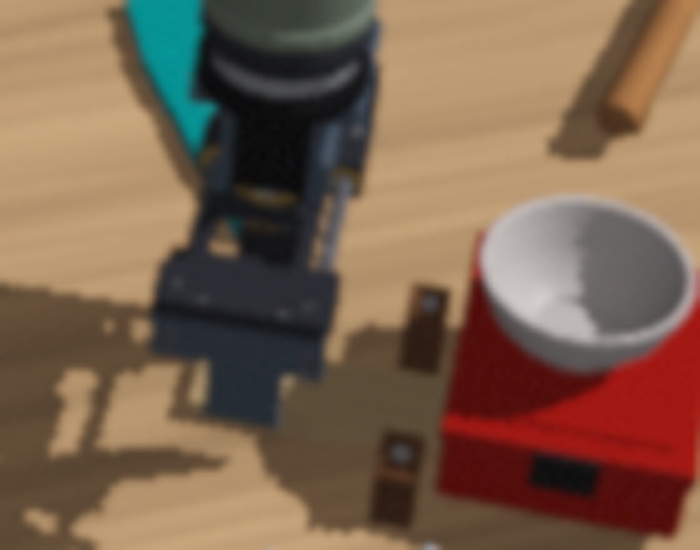

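No contact yet. Carrying on down gently.

drive_tool([
  [[0,0,-0.001],[0,0,0]],
  [[0,0,-0.001],[0,0,0]],
  [[0,0,-0.001],[0,0,0]],
  [[0,0,-0.001],[0,0,0]],
  [[0,0,-0.001],[0,0,0]],
  [[0,0,-0.001],[0,0,0]],
  [[0,0,0],[0,0,0]],
  [[0,0,0],[0,0,0]],
  [[0,0,0],[0,0,0]],
  [[0,0,0],[0,0,0]],
])

```text
time_s: 6.23
ee_pos: [551.6, 63.2, -8.2]
ee_rot: [-180.0, -0.0, -28.6]
force: [0.5, -0.3, 0.6]
gripper_width: 63.9
```

drive_tool([
  [[0,0,-0.001],[0,0,0]],
  [[0,0,0],[0,0,0]],
  [[0,0,-0.001],[0,0,0]],
  [[0,0,0],[0,0,0]],
  [[0,0,-0.001],[0,0,0]],
  [[0,0,0],[0,0,0]],
  [[0,0,-0.001],[0,0,0]],
  [[0,0,0],[0,0,0]],
  [[0,0,0],[0,0,0]],
  [[0,0,0],[0,0,0]],
])

```text
time_s: 7.07
ee_pos: [551.6, 63.2, -12.2]
ee_rot: [180.0, -0.0, -28.6]
force: [-0.0, 0.0, -0.7]
gripper_width: 63.8
```

```bash
python3 - <<'E'
from h import *
print(env.tcp_to_grasp)
cv2.imwrite(f"pics/scene5.png",env.grab_frame("scene")[:,:,::-1])
crop('pics/scene5.png',300,190,140,110,5,'pics/j.png')
for s in (32,36,40):
  for t in (-16,16):
    for z in (0,10): print(s,t,z,(proj('scene',[551+.878*s+.478*t,63-.478*s+.878*t,z])-[300,190])*5)
E
```

```text
18.8
32 -16 0 [203.92232398 439.08668939]
32 -16 10 [205.07357706 424.61960787]
32 16 0 [271.04509073 450.90599366]
32 16 10 [272.57064977 436.44537198]
36 -16 0 [202.39621874 445.20732821]
36 -16 10 [203.54174648 430.74041409]
36 16 0 [269.66793301 457.07867066]
36 16 10 [271.18943536 442.61851931]
40 -16 0 [200.86307239 451.3562063 ]
40 -16 10 [202.00280943 436.88961596]
40 16 0 [268.28439567 463.27994233]
40 16 10 [269.80178712 448.8204217 ]
```

View pics/j.png

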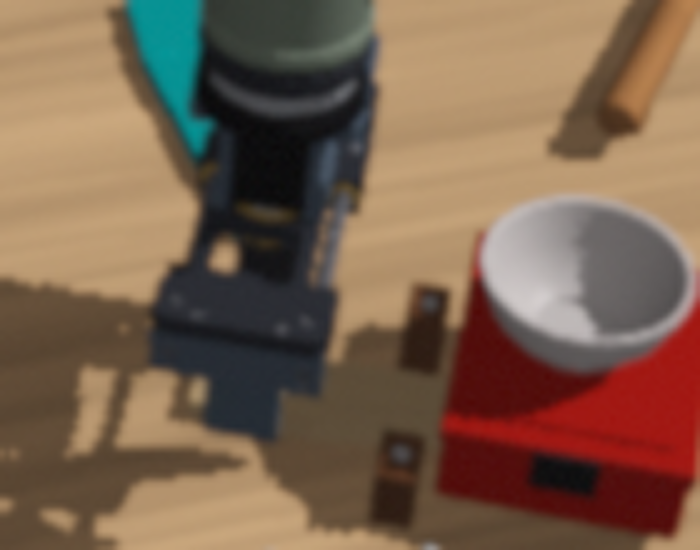

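The fingertip bottom is now at (205,430)–(278,440), about 10 mm above the ledge. Lowering further and watching the force.

drive_tool([
  [[0,0,-0.001],[0,0,0]],
  [[0,0,0],[0,0,0]],
  [[0,0,-0.001],[0,0,0]],
  [[0,0,0],[0,0,0]],
  [[0,0,-0.001],[0,0,0]],
  [[0,0,0],[0,0,0]],
  [[0,0,-0.001],[0,0,0]],
  [[0,0,0],[0,0,0]],
  [[0,0,0],[0,0,0]],
  [[0,0,0],[0,0,0]],
])

```text
time_s: 7.95
ee_pos: [551.5, 63.2, -16.2]
ee_rot: [180.0, -0.0, -28.6]
force: [0.1, -0.5, 0.3]
gripper_width: 64.0
```

drive_tool([
  [[0,0,-0.001],[0,0,0]],
  [[0,0,0],[0,0,0]],
  [[0,0,0],[0,0,0]],
  [[0,0,-0.001],[0,0,0]],
  [[0,0,0],[0,0,0]],
  [[0,0,0],[0,0,0]],
  [[0,0,0],[0,0,0]],
  [[0,0,0],[0,0,0]],
  [[0,0,0],[0,0,0]],
  [[0,0,0],[0,0,0]],
])

```text
time_s: 8.78
ee_pos: [551.6, 63.2, -18.2]
ee_rot: [-180.0, -0.0, -28.6]
force: [0.3, 0.5, -0.0]
gripper_width: 63.8
```

drive_tool([
  [[0,0,0],[0,0,0]],
  [[0,0,0],[0,0,0]],
  [[0,0,0],[0,0,0]],
  [[0,0,0],[0,0,0]],
  [[0,0,0],[0,0,0]],
  [[0,0,0],[0,0,0]],
  [[0,0,0],[0,0,0]],
  [[0,0,0],[0,0,0]],
  [[0,0,0],[0,0,0]],
  [[0,0,0],[0,0,0]],
], claw=0.4, force=30)

```text
time_s: 9.62
ee_pos: [551.1, 63.2, -18.3]
ee_rot: [180.0, 0.0, -28.6]
force: [-2.3, 1.3, 1.1]
gripper_width: 43.2
```

```bash
python3 - <<'E'
from h import *
cv2.imwrite(f"pics/scene6.png",env.grab_frame("scene")[:,:,::-1])
crop('pics/scene6.png',300,190,140,110,5,'pics/k.png')
E
```

```text
(no output)
```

View pics/k.png

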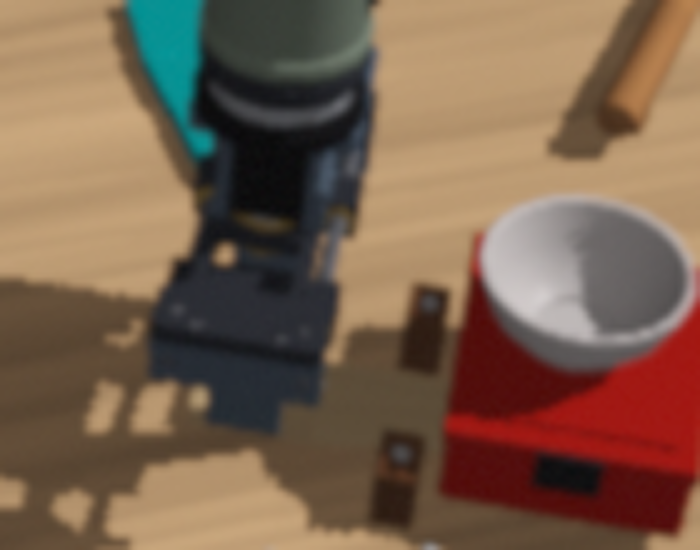

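Gripped: the opening stopped at 43 mm against the 44 mm handle. Squeezing fully.

drive_tool([
  [[-0.0005,0,0],[0,0,0]],
  [[0,0,0],[0,0,0]],
  [[0,0,0],[0,0,0]],
  [[0,0,0],[0,0,0]],
  [[0,0,0],[0,0,0]],
  [[0,0,0],[0,0,0]],
  [[0,0,0],[0,0,0]],
  [[0,0,0],[0,0,0]],
  [[0,0,0],[0,0,0]],
  [[0,0,0],[0,0,0]],
], claw=0, force=40)

```text
time_s: 10.5
ee_pos: [551.1, 63.2, -18.2]
ee_rot: [-180.0, -0.0, -28.6]
force: [-0.8, 0.6, -0.1]
gripper_width: 42.9
```

drive_tool([
  [[-0.0005,-0.0009,0],[0,0,0]],
  [[-0.001,-0.0018,0],[0,0,0]],
  [[-0.0014,-0.0026,0],[0,0,0]],
  [[-0.0019,-0.0035,0],[0,0,0]],
  [[-0.0019,-0.0035,0],[0,0,0]],
  [[-0.0019,-0.0035,0],[0,0,0]],
  [[-0.0019,-0.0035,0],[0,0,0]],
  [[-0.0019,-0.0035,0],[0,0,0]],
  [[-0.0014,-0.0026,0],[0,0,0]],
  [[-0.0005,-0.0009,0],[0,0,0]],
])

```text
time_s: 11.33
ee_pos: [538.1, 37.2, -17.8]
ee_rot: [-179.8, -0.1, -28.7]
force: [2.9, 6.2, -1.4]
gripper_width: 43.2
```

```bash
python3 - <<'E'
from h import *
cv2.imwrite(f"pics/scene7.png",env.grab_frame("scene")[:,:,::-1])
crop('pics/scene7.png',300,190,140,110,5,'pics/l.png')
E
```

```text
(no output)
```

View pics/l.png

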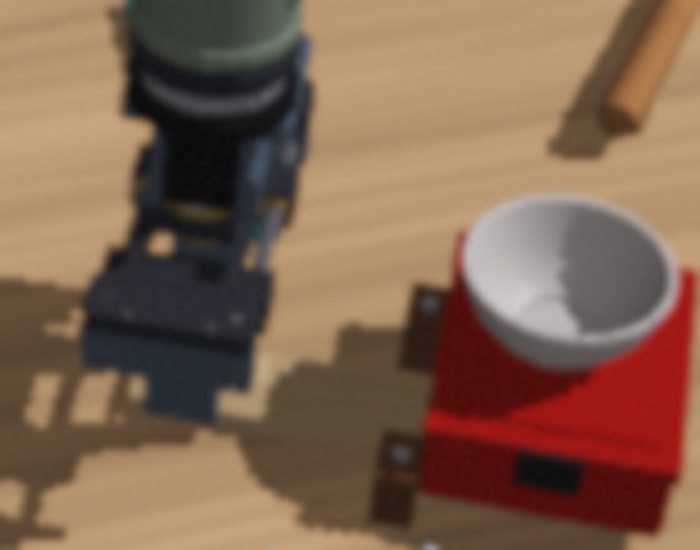

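The tray now rests against the stops and the wedge is sliding out with about 7 N of drag. Continuing.

drive_tool([
  [[-0.001,-0.0018,0],[0,0,0]],
  [[-0.0014,-0.0026,0],[0,0,0]],
  [[-0.0019,-0.0035,0],[0,0,0]],
  [[-0.0019,-0.0035,0],[0,0,0]],
  [[-0.0019,-0.0035,0],[0,0,0]],
  [[-0.0019,-0.0035,0],[0,0,0]],
  [[-0.0019,-0.0035,0],[0,0,0]],
  [[-0.0019,-0.0035,0],[0,0,0]],
  [[-0.0019,-0.0035,0],[0,0,0]],
  [[-0.0019,-0.0035,0],[0,0,0]],
])

```text
time_s: 12.22
ee_pos: [518.7, 3.9, -18.2]
ee_rot: [180.0, 0.0, -28.6]
force: [1.4, 2.2, -0.6]
gripper_width: 43.3
```

drive_tool([
  [[-0.0019,-0.0035,0],[0,0,0]],
  [[-0.0019,-0.0035,0],[0,0,0]],
  [[-0.0019,-0.0035,0],[0,0,0]],
  [[-0.0019,-0.0035,0],[0,0,0]],
  [[-0.0019,-0.0035,0],[0,0,0]],
  [[-0.0019,-0.0035,0],[0,0,0]],
  [[-0.0019,-0.0035,0],[0,0,0]],
  [[-0.0019,-0.0035,0],[0,0,0]],
  [[-0.0019,-0.0035,0],[0,0,0]],
  [[-0.001,-0.0018,0],[0,0,0]],
])

```text
time_s: 13.05
ee_pos: [500.6, -29.3, -18.3]
ee_rot: [180.0, 0.0, -28.6]
force: [0.1, 0.5, -0.3]
gripper_width: 43.2
```

```bash
python3 - <<'E'
from h import *
cv2.imwrite(f"pics/scene8.png",env.grab_frame("scene")[:,:,::-1])
crop('pics/scene8.png',300,180,150,110,5,'pics/m.png')
E
```

```text
(no output)
```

View pics/m.png

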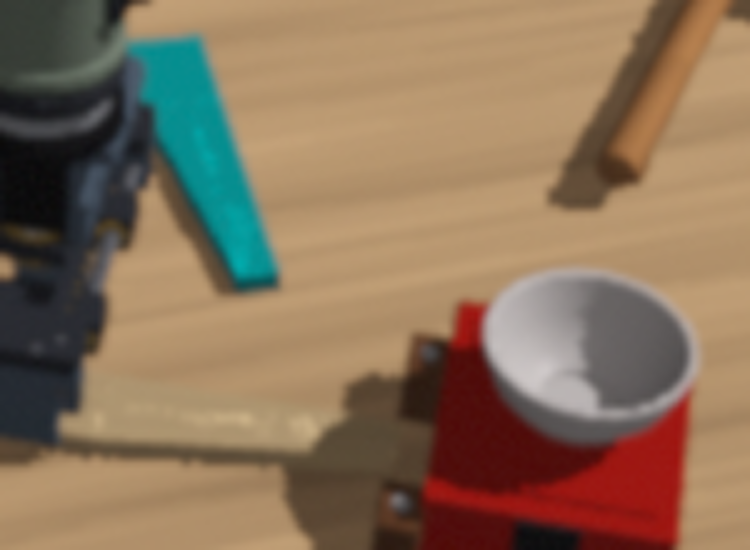

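The tray has dropped onto the ledge with the bowl still standing, and the wedge tip is about level with the stops. Pulling 40 mm further, then lifting.

drive_tool([
  [[-0.0019,-0.0035,0],[0,0,0]],
  [[-0.0024,-0.0044,0],[0,0,0]],
  [[-0.0029,-0.0053,0],[0,0,0]],
  [[-0.0029,-0.0053,0],[0,0,0]],
  [[-0.0029,-0.0053,0],[0,0,0]],
  [[-0.0029,-0.0053,0],[0,0,0]],
  [[-0.0029,-0.0053,0],[0,0,0]],
  [[-0.0019,-0.0035,0.001],[0,0,0]],
  [[0,0,0.01],[0,0,0]],
  [[0,0,0.02],[0,0,0]],
])

```text
time_s: 13.93
ee_pos: [477.9, -66.9, 11.3]
ee_rot: [179.9, 0.3, -28.6]
force: [0.1, -0.6, -0.7]
gripper_width: 43.2
```

```bash
python3 - <<'E'
from h import *
cv2.imwrite(f"pics/scene9.png",env.grab_frame("scene")[:,:,::-1]);cv2.imwrite(f"pics/top9.png",env.grab_frame("top")[:,:,::-1])
E
```

```text
(no output)
```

View pics/scene9.png

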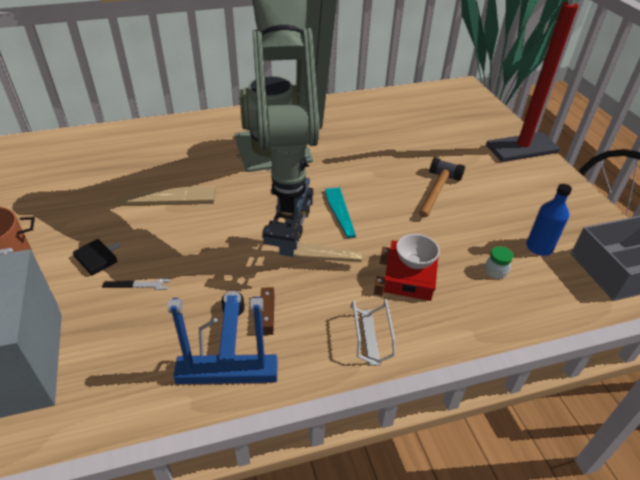

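View pics/top9.png

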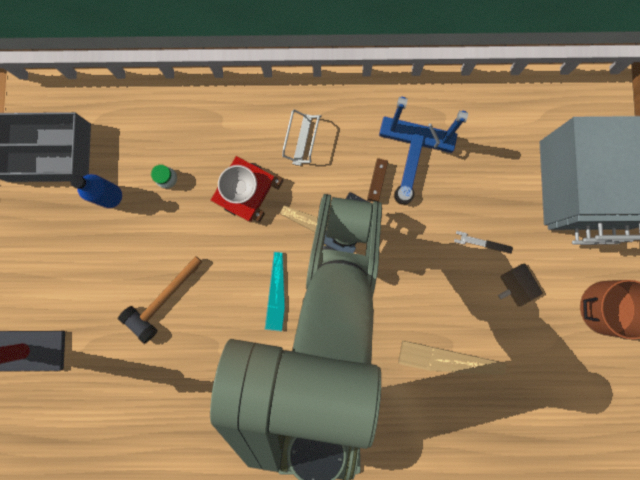

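Both views show the wedge free and held, the tray on the ledge against the stops, and the bowl upright. Rotating and carrying it to the gap mouth.

drive_tool([
  [[-0.0049,-0.0033,0.006],[0,0,-0.0662]],
  [[-0.0049,-0.0033,0.006],[0,0,-0.0662]],
  [[-0.0049,-0.0033,0.006],[0,0,-0.0662]],
  [[-0.0049,-0.0033,0.006],[0,0,-0.0662]],
  [[-0.0049,-0.0033,0.006],[0,0,-0.0662]],
  [[-0.0049,-0.0033,0],[0,0,-0.0662]],
  [[-0.0049,-0.0033,0],[0,0,-0.0662]],
  [[-0.0049,-0.0033,0],[0,0,-0.0662]],
  [[-0.0049,-0.0033,0],[0,0,-0.0662]],
  [[-0.0049,-0.0033,0],[0,0,-0.0662]],
])

```text
time_s: 14.87
ee_pos: [430.5, -99.8, 42.1]
ee_rot: [179.9, 0.0, -66.7]
force: [0.4, 0.2, -1.1]
gripper_width: 43.0
```

drive_tool([
  [[-0.0049,-0.0033,0],[0,0,-0.0662]],
  [[-0.0049,-0.0033,0],[0,0,-0.0662]],
  [[-0.0049,-0.0033,0],[0,0,-0.0662]],
  [[-0.0049,-0.0033,0],[0,0,-0.0662]],
  [[-0.0049,-0.0033,0],[0,0,-0.0662]],
  [[-0.0049,-0.0033,0],[0,0,-0.0662]],
  [[-0.0049,-0.0033,0],[0,0,-0.0662]],
  [[-0.0049,-0.0033,0],[0,0,-0.0662]],
  [[-0.0049,-0.0033,0],[0,0,-0.0662]],
  [[-0.0049,-0.0033,0],[0,0,-0.0662]],
])

```text
time_s: 15.7
ee_pos: [381.5, -132.7, 42.1]
ee_rot: [179.9, -0.0, -104.6]
force: [0.4, 0.1, -0.3]
gripper_width: 43.5
```

```bash
python3 - <<'E'
from h import *
s=env.state(); print(s['ee_pos'],s['ee_rot'],s['qpos'])
cv2.imwrite(f"pics/scene10.png",env.grab_frame("scene")[:,:,::-1]);cv2.imwrite(f"pics/top10.png",env.grab_frame("top")[:,:,::-1])
crop('pics/scene10.png',170,200,150,120,5,'pics/n.png')
crop('pics/top10.png',330,130,150,120,5,'pics/o.png')
E
```

```text
[ 381.54271727 -132.73024652   42.09927694] [ 1.79939952e+02 -2.08882152e-03 -1.04627370e+02] [-2.08052731e+01  1.25081028e+01  1.22680479e+02 -1.21030668e-02
  4.48708939e+01  8.38306803e+01]
```

View pics/n.png

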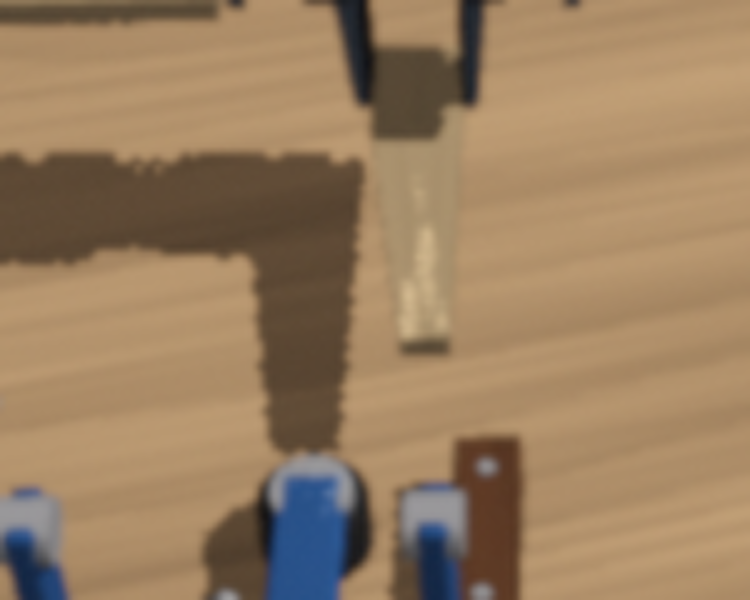

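View pics/o.png

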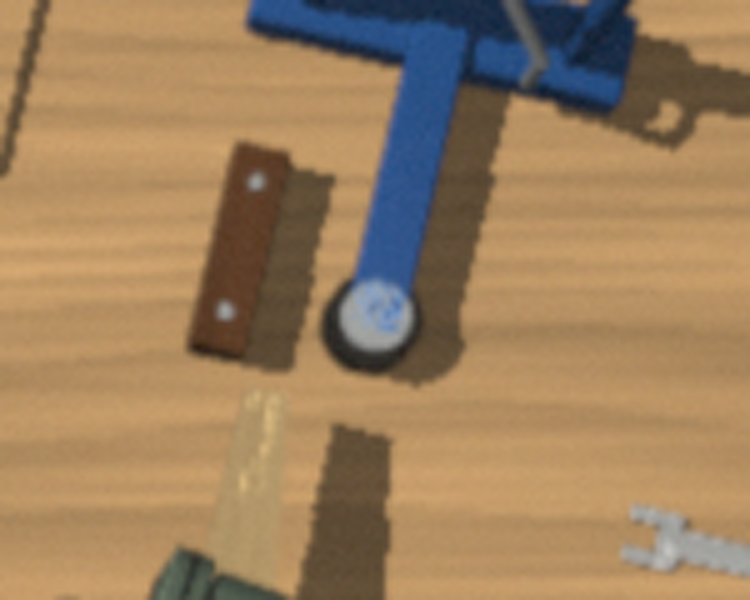

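```bash
python3 - <<'E'
from h import *
np.set_printoptions(precision=1,suppress=True)
O=np.array([610,-167.5]);a=np.radians(-14.4);X=np.array([np.cos(a),np.sin(a)]);Y=np.array([-X[1],X[0]])
def rep(n,P): d=P[:2]-O; print(n,P[:2],'cheek',d@X,d@Y)
T=lambda x,y,z: pl('top',330+(x+.5)/5-.5,130+(y+.5)/5-.5,z)
S=lambda x,y,z: pl('scene',170+(x+.5)/5-.5,200+(y+.5)/5-.5,z)
for n,x,y in[('tipL',246,390),('tipR',287,395),('sideL far',217,540),('sideR',280,540)]: rep('top '+n,T(x,y,72.3))
for n,x,y in[('tipR',400,340),('tipL',448,338),('sideL',462,110),('sideR',374,140)]: rep('scene '+n,S(x,y,72.3))
rep('mouth scene',S(455,437,32)); rep('mouthL scene',S(520,437,32)); rep('screw',S(486,466,32))
rep('mouth top',T(240,357,32)); rep('cheek far in top',T(290,155,32));rep('foot top rim',T(372,322,30)); rep('screw',T(256,181,32));rep('screw',T(226,311,32))
E
```

```text
top tipL [ 551.2 -155.6] cheek -59.90124422972193 -3.1374796781318643
top tipR [ 548.6 -176. ] cheek -57.398428123635405 -23.53068129624293
top sideL far [ 476.1 -140. ] cheek -136.5195111444627 -6.685690118768824
top sideR [ 475.9 -171.2] cheek -128.9358074160361 -36.92923679052645
scene tipR [ 552.3 -175.9] cheek -53.84767194696771 -22.455468398209433
scene tipL [ 556.5 -155.2] cheek -54.84690181458394 -1.3586306437638305
scene sideL [ 409.1 -117.5] cheek -206.9888530640269 -1.5670232236922175
scene sideR [ 419.5 -162.6] cheek -185.68541209275512 -42.62857647345273
mouth scene [ 578.8 -158.7] cheek -32.366092804756704 0.7403732454125235
mouthL scene [ 586.3 -130.8] cheek -32.04400659455448 29.697283208579634
screw [ 599. -149.] cheek -15.199608255918466 15.148889950315812
mouth top [ 574.8 -156.8] cheek -36.76053454482924 1.638802049503626
cheek far in top [ 680.9 -184.5] cheek 72.87339787007008 1.199013997247197
foot top rim [ 593.  -225.3] cheek -2.0787187238757108 -60.21411625354958
screw [ 667.2 -166.6] cheek 55.199299957361376 15.111486991337005
screw [ 598.9 -150. ] cheek -15.132819676697215 14.228382319988333
```

The wedge tip is about 20 mm before the mouth, with its straight side about 2–3 mm off the cheek face plane and parallel to it. Lowering flat to the ledge.

drive_tool([
  [[0,0,-0.006],[0,0,0]],
  [[0,0,-0.008],[0,0,0]],
  [[0,0,-0.01],[0,0,0]],
  [[0,0,-0.01],[0,0,0]],
  [[0,0,-0.01],[0,0,0]],
  [[0,0,-0.008],[0,0,0]],
  [[0,0,-0.005],[0,0,0]],
  [[0,0,-0.002],[0,0,0]],
  [[0,0,-0.001],[0,0,0]],
  [[0,0,0],[0,0,0]],
])

```text
time_s: 16.63
ee_pos: [382.5, -132.7, -17.3]
ee_rot: [-180.0, -0.0, -104.4]
force: [-0.0, -0.5, -0.9]
gripper_width: 43.4
```

```bash
python3 - <<'E'
from h import *
s=env.state(); print(s['ee_pos'],s['ee_rot'],s['force'])
cv2.imwrite(f"pics/scene11.png",env.grab_frame("scene")[:,:,::-1]);cv2.imwrite(f"pics/top11.png",env.grab_frame("top")[:,:,::-1])
crop('pics/scene11.png',170,200,150,120,5,'pics/p.png')
crop('pics/top11.png',330,130,150,120,5,'pics/q.png')
E
```

```text
[ 382.47891823 -132.69990299  -17.2985537 ] [-1.79995065e+02 -6.09304546e-03 -1.04434630e+02] [-0.0134713  -0.49350149 -0.90372026]
```

View pics/p.png

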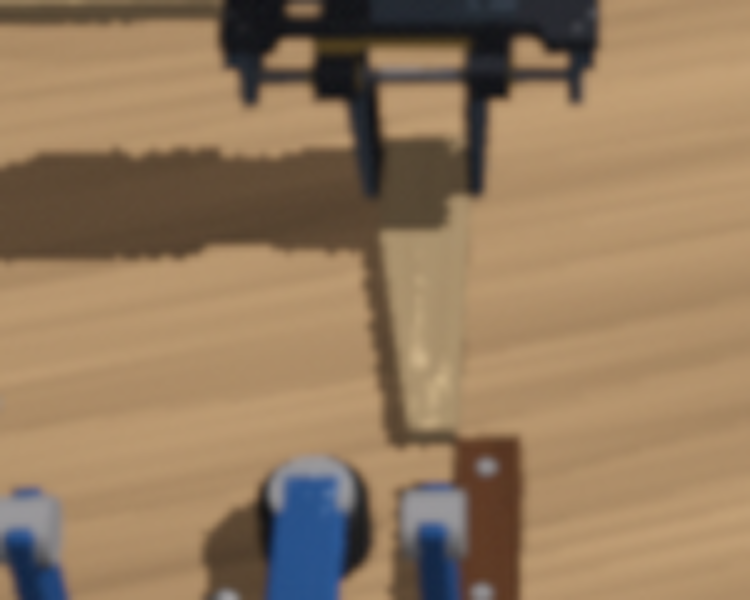

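View pics/q.png

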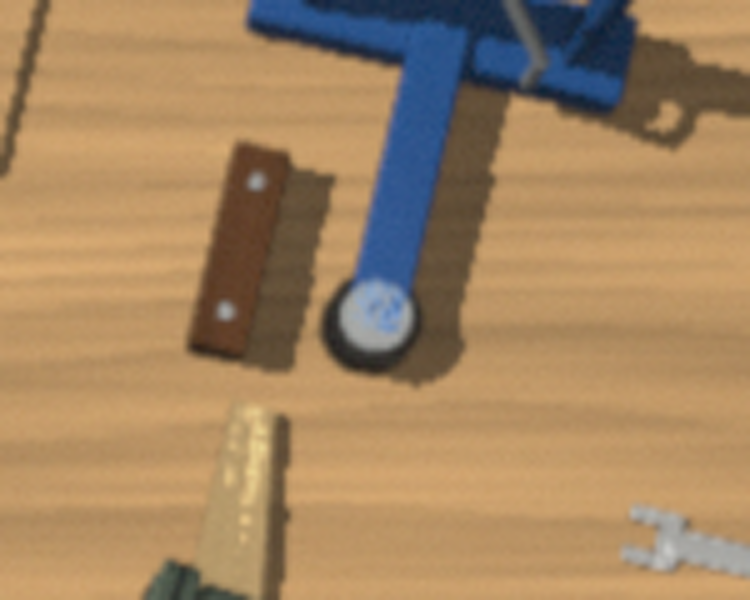

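```bash
cat >> h.py <<'E'
O=np.array([610,-167.5]);_a=np.radians(-14.4);X=np.array([np.cos(_a),np.sin(_a)]);Y=np.array([-X[1],X[0]])
def rep(n,P): d=np.asarray(P)[:2]-O; print(n,np.round(P[:2],1),'cheek',round(d@X,1),round(d@Y,1))
E
python3 - <<'E'
from h import *
T=lambda x,y,z: pl('top',330+(x+.5)/5-.5,130+(y+.5)/5-.5,z)
S=lambda x,y,z: pl('scene',170+(x+.5)/5-.5,200+(y+.5)/5-.5,z)
for n,x,y in[('tipL',232,404),('tipR',278,412),('sideL far',198,570),('sideR',266,590)]: rep('top '+n,T(x,y,13))
for n,x,y in[('tipR',407,430),('tipL',458,430),('sideL',470,205),('sideR',380,230)]: rep('scene '+n,S(x,y,13))
E
```

```text
top tipL [ 553.3 -154. ] cheek -58.3 -1.0
top tipR [ 548.9 -177.9] cheek -56.6 -25.2
top sideL far [ 466.6 -135. ] cheek -147.0 -4.2
top sideR [ 456. -170.] cheek -148.5 -40.7
scene tipR [ 552.3 -176.4] cheek -53.7 -23.0
scene tipL [ 558.3 -154. ] cheek -53.4 0.3
scene sideL [ 413.6 -117.3] cheek -202.7 -0.2
scene sideR [ 419.7 -163.8] cheek -185.2 -43.8
```

drive_tool([
  [[-0.0006,-0.0022,0],[0,0,0]],
  [[0.0039,-0.001,0],[0,0,0]],
  [[0.0068,-0.0017,0],[0,0,0]],
  [[0.0078,-0.002,0],[0,0,0]],
  [[0.0078,-0.002,0],[0,0,0]],
  [[0.0078,-0.002,0],[0,0,0]],
  [[0.0078,-0.002,0],[0,0,0]],
  [[0.0078,-0.002,0],[0,0,0]],
  [[0.0058,-0.0015,0],[0,0,0]],
  [[0.0029,-0.0007,0],[0,0,0]],
])

```text
time_s: 17.57
ee_pos: [441.4, -150.2, -17.3]
ee_rot: [-180.0, -0.0, -104.4]
force: [0.1, -0.1, -1.7]
gripper_width: 43.1
```

```bash
python3 - <<'E'
from h import *
s=env.state(); print(s['ee_pos'],s['ee_rot'],s['force'],s['torque'])
cv2.imwrite(f"pics/scene12.png",env.grab_frame("scene")[:,:,::-1]);cv2.imwrite(f"pics/top12.png",env.grab_frame("top")[:,:,::-1])
crop('pics/scene12.png',170,200,150,120,5,'pics/r.png')
crop('pics/top12.png',330,130,150,120,5,'pics/s.png')
E
```

```text
[ 441.43773364 -150.1595832   -17.2614101 ] [-1.79954179e+02 -8.99301432e-03 -1.04444003e+02] [ 0.12468774 -0.11191555 -1.73315991] [0.10271356 0.10890129 0.02205198]
```

View pics/r.png

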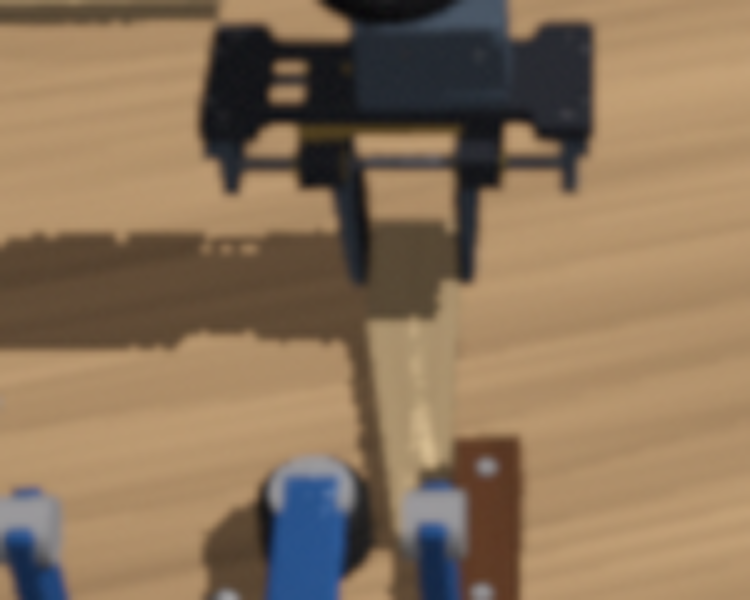

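View pics/s.png

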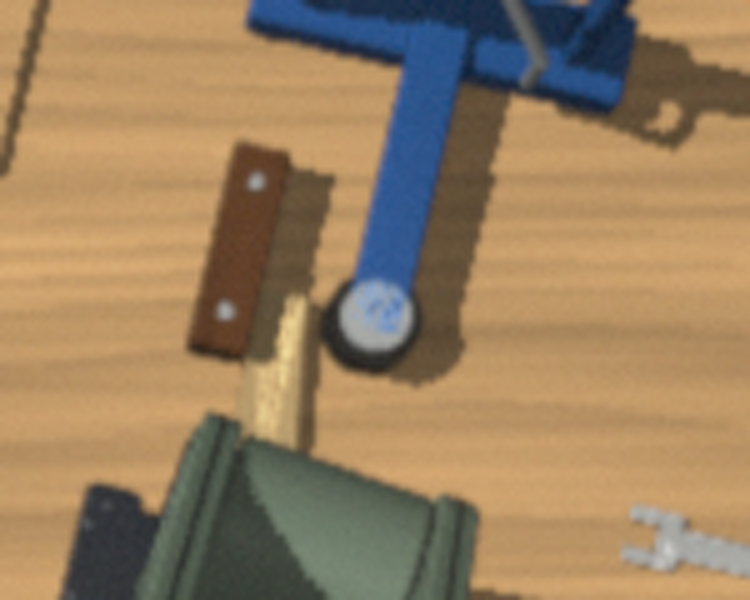

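The tip has entered the mouth about level with the foot's centre, with no contact. Advancing 25 mm more, then in small steps by feel.

drive_tool([
  [[0.0019,-0.0005,0],[0,0,0]],
  [[0.0029,-0.0007,0],[0,0,0]],
  [[0.0029,-0.0007,0],[0,0,0]],
  [[0.0029,-0.0007,0],[0,0,0]],
  [[0.0029,-0.0008,0],[0,0,0]],
  [[0.0029,-0.0008,0],[0,0,0]],
  [[0.0029,-0.0008,0],[0,0,0]],
  [[0.0029,-0.0008,0],[0,0,0]],
  [[0.0019,-0.0005,0],[0,0,0]],
  [[0,0,0],[0,0,0]],
])

```text
time_s: 18.5
ee_pos: [464.9, -156.3, -17.2]
ee_rot: [-180.0, -0.0, -104.5]
force: [-0.5, -0.7, -1.2]
gripper_width: 43.1
```

drive_tool([
  [[0.0014,-0.0004,0],[0,0,0]],
  [[0.0014,-0.0004,0],[0,0,0]],
  [[0.0014,-0.0003,0],[0,0,0]],
  [[0.0014,-0.0004,0],[0,0,0]],
  [[0.0014,-0.0003,0],[0,0,0]],
  [[0.0014,-0.0004,0],[0,0,0]],
  [[0.0014,-0.0004,0],[0,0,0]],
  [[0.0014,-0.0003,0],[0,0,0]],
  [[0,0,0],[0,0,0]],
  [[0,0,0],[0,0,0]],
])

```text
time_s: 19.33
ee_pos: [475.5, -159.0, -17.3]
ee_rot: [180.0, -0.0, -104.5]
force: [0.1, 0.8, -1.6]
gripper_width: 43.0
```

drive_tool([
  [[0.001,-0.0003,0],[0,0,0]],
  [[0.001,-0.0002,0],[0,0,0]],
  [[0.001,-0.0003,0],[0,0,0]],
  [[0.001,-0.0002,0],[0,0,0]],
  [[0.001,-0.0003,0],[0,0,0]],
  [[0.001,-0.0002,0],[0,0,0]],
  [[0.001,-0.0003,0],[0,0,0]],
  [[0.001,-0.0002,0],[0,0,0]],
  [[0,0,0],[0,0,0]],
  [[0,0,0],[0,0,0]],
])

```text
time_s: 20.17
ee_pos: [483.4, -161.0, -17.2]
ee_rot: [180.0, -0.0, -104.5]
force: [-0.0, 0.0, -0.2]
gripper_width: 43.4
```

drive_tool([
  [[0.001,-0.0003,0],[0,0,0]],
  [[0.001,-0.0002,0],[0,0,0]],
  [[0.001,-0.0003,0],[0,0,0]],
  [[0.001,-0.0002,0],[0,0,0]],
  [[0.001,-0.0003,0],[0,0,0]],
  [[0.001,-0.0002,0],[0,0,0]],
  [[0.001,-0.0003,0],[0,0,0]],
  [[0.001,-0.0002,0],[0,0,0]],
  [[0,0,0],[0,0,0]],
  [[0,0,0],[0,0,0]],
])

```text
time_s: 21.0
ee_pos: [491.5, -163.0, -17.2]
ee_rot: [180.0, -0.0, -104.5]
force: [-0.2, -0.1, -0.4]
gripper_width: 42.7
```

drive_tool([
  [[0.0007,-0.0002,0],[0,0,0]],
  [[0.0007,-0.0002,0],[0,0,0]],
  [[0.0007,-0.0002,0],[0,0,0]],
  [[0.0007,-0.0002,0],[0,0,0]],
  [[0.0007,-0.0002,0],[0,0,0]],
  [[0.0007,-0.0002,0],[0,0,0]],
  [[0.0007,-0.0001,0],[0,0,0]],
  [[0.0007,-0.0001,0],[0,0,0]],
  [[0,0,0],[0,0,0]],
  [[0,0,0],[0,0,0]],
])

```text
time_s: 21.83
ee_pos: [497.1, -164.4, -17.2]
ee_rot: [180.0, -0.0, -104.4]
force: [0.4, -1.2, -1.1]
gripper_width: 43.2
```

drive_tool([
  [[0.0007,-0.0002,0],[0,0,0]],
  [[0.0007,-0.0002,0],[0,0,0]],
  [[0.0007,-0.0002,0],[0,0,0]],
  [[0.0007,-0.0002,0],[0,0,0]],
  [[0.0007,-0.0002,0],[0,0,0]],
  [[0.0007,-0.0002,0],[0,0,0]],
  [[0.0007,-0.0001,0],[0,0,0]],
  [[0.0007,-0.0001,0],[0,0,0]],
  [[0,0,0],[0,0,0]],
  [[0,0,0],[0,0,0]],
])

```text
time_s: 22.67
ee_pos: [502.1, -165.4, -17.4]
ee_rot: [179.9, 0.0, -104.4]
force: [-1.3, 3.8, -0.8]
gripper_width: 43.2
```

Foot contact is felt: the foot pushes the wedge about 3.4 N towards the cheek. Following the slant towards the cheek.

drive_tool([
  [[0.0001,0.0004,0],[0,0,0]],
  [[0.0007,0,0],[0,0,0]],
  [[0.0007,-0.0001,0],[0,0,0]],
  [[0.0007,0,0],[0,0,0]],
  [[0.0007,-0.0001,0],[0,0,0]],
  [[0.0007,-0.0001,0],[0,0,0]],
  [[0.0007,-0.0001,0],[0,0,0]],
  [[0.0007,-0.0001,0],[0,0,0]],
  [[0,0,0],[0,0,0]],
  [[0,0,0],[0,0,0]],
])

```text
time_s: 23.5
ee_pos: [507.7, -165.9, -17.3]
ee_rot: [180.0, -0.0, -104.4]
force: [-1.8, 4.8, -1.7]
gripper_width: 43.2
```

drive_tool([
  [[0.0001,0.0005,0],[0,0,0]],
  [[0.0007,0,0],[0,0,0]],
  [[0.0007,0,0],[0,0,0]],
  [[0.0007,0,0],[0,0,0]],
  [[0.0007,-0.0001,0],[0,0,0]],
  [[0.0007,0,0],[0,0,0]],
  [[0.0007,-0.0001,0],[0,0,0]],
  [[0.0007,0,0],[0,0,0]],
  [[0,0,0],[0,0,0]],
  [[0,0,0],[0,0,0]],
])

```text
time_s: 24.33
ee_pos: [513.3, -165.9, -17.1]
ee_rot: [-179.9, -0.0, -104.5]
force: [1.2, 0.3, -1.6]
gripper_width: 43.1
```

drive_tool([
  [[0.0007,-0.0002,0],[0,0,0]],
  [[0.0007,-0.0002,0],[0,0,0]],
  [[0.0007,-0.0001,0],[0,0,0]],
  [[0.0007,-0.0002,0],[0,0,0]],
  [[0.0005,-0.0001,0],[0,0,0]],
  [[0.0005,-0.0001,0],[0,0,0]],
  [[0.0005,-0.0001,0],[0,0,0]],
  [[0,0,0],[0,0,0]],
  [[0,0,0],[0,0,0]],
  [[0,0,0],[0,0,0]],
])

```text
time_s: 25.17
ee_pos: [516.7, -166.4, -17.3]
ee_rot: [180.0, 0.0, -104.4]
force: [-1.2, 2.6, -0.6]
gripper_width: 43.3
```

drive_tool([
  [[0.0001,0.0004,0],[0,0,0]],
  [[0.0005,0,0],[0,0,0]],
  [[0.0005,0,0],[0,0,0]],
  [[0.0005,0,0],[0,0,0]],
  [[0.0005,0,0],[0,0,0]],
  [[0.0005,0,0],[0,0,0]],
  [[0.0005,0,0],[0,0,0]],
  [[0,0,0],[0,0,0]],
  [[0,0,0],[0,0,0]],
  [[0,0,0],[0,0,0]],
])

```text
time_s: 26.0
ee_pos: [518.8, -166.3, -17.4]
ee_rot: [179.9, -0.0, -104.4]
force: [-4.7, -0.9, 1.0]
gripper_width: 43.3
```

Now both sides bear (4 N axial, small net lateral), which is the start of jamming. Pushing on in small steps.

drive_tool([
  [[0.0003,-0.0002,0],[0,0,0]],
  [[0.0003,-0.0001,0],[0,0,0]],
  [[0.0003,-0.0001,0],[0,0,0]],
  [[0.0003,-0.0001,0],[0,0,0]],
  [[0,0,0],[0,0,0]],
  [[0,0,0],[0,0,0]],
  [[0,0,0],[0,0,0]],
  [[0,0,0],[0,0,0]],
  [[0,0,0],[0,0,0]],
  [[0,0,0],[0,0,0]],
])

```text
time_s: 26.83
ee_pos: [519.0, -166.4, -17.7]
ee_rot: [179.7, -0.0, -104.4]
force: [-6.5, 0.4, 1.3]
gripper_width: 42.8
```

drive_tool([
  [[0.0005,-0.0001,0],[0,0,0]],
  [[0.0005,-0.0001,0],[0,0,0]],
  [[0.0005,-0.0001,0],[0,0,0]],
  [[0.0005,-0.0001,0],[0,0,0]],
  [[0,0,0],[0,0,0]],
  [[0,0,0],[0,0,0]],
  [[0,0,0],[0,0,0]],
  [[0,0,0],[0,0,0]],
  [[0,0,0],[0,0,0]],
  [[0,0,0],[0,0,0]],
])

```text
time_s: 27.67
ee_pos: [519.1, -166.4, -17.9]
ee_rot: [179.5, -0.0, -104.4]
force: [-10.1, -0.2, 2.2]
gripper_width: 43.3
```

drive_tool([
  [[0.0005,-0.0002,0],[0,0,0]],
  [[0.0005,-0.0002,0],[0,0,0]],
  [[0.0005,-0.0002,0],[0,0,0]],
  [[0.0005,-0.0002,0],[0,0,0]],
  [[0.0004,-0.0002,0],[0,0,0]],
  [[0,0,0],[0,0,0]],
  [[0,0,0],[0,0,0]],
  [[0,0,0],[0,0,0]],
  [[0,0,0],[0,0,0]],
  [[0,0,0],[0,0,0]],
])

```text
time_s: 28.5
ee_pos: [519.2, -166.4, -18.2]
ee_rot: [179.3, 0.0, -104.4]
force: [-13.7, 1.9, 6.3]
gripper_width: 43.4
```

13.7 N axial with the position stalled, so it is tight. Releasing.

drive_tool([
  [[0.0005,-0.0001,0],[0,0,0]],
  [[0,0,0],[0,0,0]],
  [[0,0,0],[0,0,0]],
  [[0,0,0],[0,0,0]],
  [[0,0,0],[0,0,0]],
  [[0,0,0],[0,0,0]],
  [[0,0,0],[0,0,0]],
  [[0,0,0],[0,0,0]],
  [[0,0,0],[0,0,0]],
  [[0,0,0],[0,0,0]],
])

```text
time_s: 29.33
ee_pos: [519.2, -166.4, -18.2]
ee_rot: [179.2, 0.0, -104.4]
force: [-14.9, 1.0, 6.6]
gripper_width: 43.0
```

drive_tool([
  [[0,0,0],[0,0,0]],
  [[0,0,0],[0,0,0]],
  [[0,0,0],[0,0,0]],
  [[0,0,0],[0,0,0]],
  [[0,0,0],[0,0,0]],
  [[0,0,0],[0,0,0]],
  [[0,0,0],[0,0,0]],
  [[0,0,0],[0,0,0]],
  [[0,0,0],[0,0,0]],
  [[0,0,0],[0,0,0]],
], claw=0.68)

```text
time_s: 30.17
ee_pos: [526.2, -168.2, -17.2]
ee_rot: [-180.0, -0.0, -104.5]
force: [0.6, -0.6, 0.2]
gripper_width: 62.1
```

Released and free. Lifting clear to look.

drive_tool([
  [[0,0,0.003],[0,0,0]],
  [[0,0,0.006],[0,0,0]],
  [[0,0,0.01],[0,0,0]],
  [[-0.008,0.002,0.01],[0,0,0]],
  [[-0.016,0.004,0.01],[0,0,0]],
  [[-0.016,0.004,0.01],[0,0,0]],
  [[-0.016,0.004,0.005],[0,0,0]],
  [[-0.016,0.004,0],[0,0,0]],
  [[-0.016,0.004,0],[0,0,0]],
  [[-0.01,0.0025,0],[0,0,0]],
])

```text
time_s: 31.0
ee_pos: [426.1, -143.1, 37.8]
ee_rot: [180.0, -0.0, -104.5]
force: [-0.1, 0.6, 0.0]
gripper_width: 62.3
```

```bash
python3 - <<'E'
from h import *
s=env.state(); print(s['ee_pos'],s['force'])
cv2.imwrite(f"pics/scene13.png",env.grab_frame("scene")[:,:,::-1]);cv2.imwrite(f"pics/top13.png",env.grab_frame("top")[:,:,::-1])
a=cv2.imread('pics/scene13.png')[200:340,170:320]; b=cv2.imread('pics/top13.png')[120:260,330:480]
cv2.imwrite('pics/t.png',cv2.resize(a,None,fx=4,fy=4,interpolation=cv2.INTER_CUBIC))
cv2.imwrite('pics/u.png',cv2.resize(b,None,fx=4,fy=4,interpolation=cv2.INTER_CUBIC))
E
```

```text
[ 426.06035476 -143.09443806   37.77328404] [-0.14593632  0.5773722   0.0076605 ]
```

View pics/t.png

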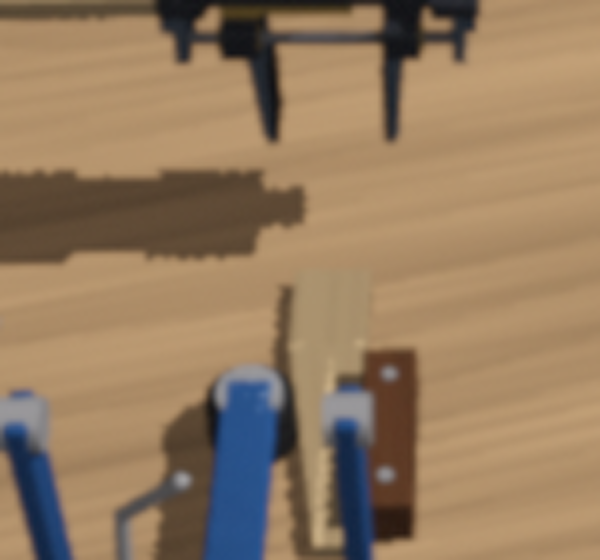

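View pics/u.png

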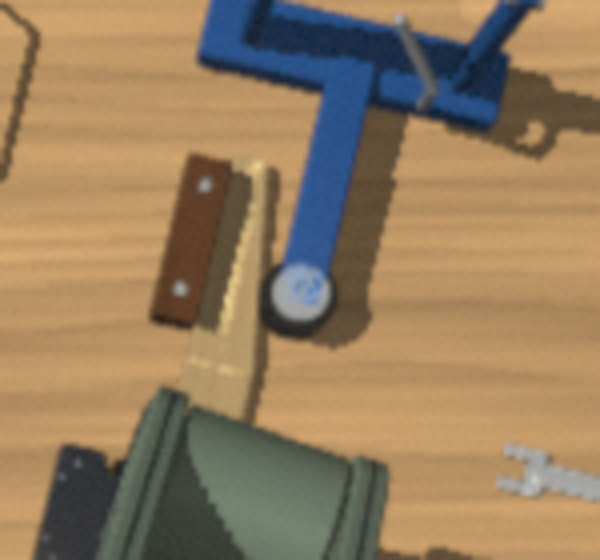

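The wedge lies flat, seated between cheek and foot with its tip well past the foot. I'll check tightness with a gentle push on its rear face, fingers partly shut.

drive_tool([
  [[0,0,0],[0,0,0]],
  [[0,0,-0.004],[0,0,0]],
  [[0,0,-0.006],[0,0,0]],
  [[0,0,-0.008],[0,0,0]],
  [[0,0,-0.008],[0,0,0]],
  [[0,0,-0.008],[0,0,0]],
  [[0,0,-0.008],[0,0,0]],
  [[0,0,-0.006],[0,0,0]],
  [[0,0,-0.004],[0,0,0]],
  [[0,0,0],[0,0,0]],
], claw=0.3)

```text
time_s: 31.93
ee_pos: [427.5, -143.4, -16.3]
ee_rot: [179.9, 0.0, -104.5]
force: [-0.2, 0.4, -0.1]
gripper_width: 27.6
```

drive_tool([
  [[0.004,-0.001,0],[0,0,0]],
  [[0.006,-0.0015,0],[0,0,0]],
  [[0.006,-0.0015,0],[0,0,0]],
  [[0.006,-0.0015,0],[0,0,0]],
  [[0.006,-0.0015,0],[0,0,0]],
  [[0.006,-0.0015,0],[0,0,0]],
  [[0.004,-0.001,0],[0,0,0]],
  [[0.003,-0.0008,0],[0,0,0]],
  [[0.002,-0.0005,0],[0,0,0]],
  [[0,0,0],[0,0,0]],
])

```text
time_s: 32.77
ee_pos: [471.5, -154.6, -15.3]
ee_rot: [-180.0, -0.0, -104.5]
force: [0.2, -0.3, 0.1]
gripper_width: 27.6
```

drive_tool([
  [[0.0007,-0.0002,0],[0,0,0]],
  [[0.0007,-0.0002,0],[0,0,0]],
  [[0.0007,-0.0002,0],[0,0,0]],
  [[0.0007,-0.0002,0],[0,0,0]],
  [[0.0007,-0.0002,0],[0,0,0]],
  [[0.0007,-0.0001,0],[0,0,0]],
  [[0.0007,-0.0002,0],[0,0,0]],
  [[0.0007,-0.0001,0],[0,0,0]],
  [[0,0,0],[0,0,0]],
  [[0,0,0],[0,0,0]],
])

```text
time_s: 33.6
ee_pos: [476.7, -155.9, -15.3]
ee_rot: [180.0, -0.0, -104.4]
force: [0.0, 0.4, -0.3]
gripper_width: 27.4
```

drive_tool([
  [[0.0007,-0.0002,0],[0,0,0]],
  [[0.0007,-0.0002,0],[0,0,0]],
  [[0.0007,-0.0002,0],[0,0,0]],
  [[0.0007,-0.0002,0],[0,0,0]],
  [[0.0007,-0.0002,0],[0,0,0]],
  [[0.0007,-0.0001,0],[0,0,0]],
  [[0,0,0],[0,0,0]],
  [[0,0,0],[0,0,0]],
  [[0,0,0],[0,0,0]],
  [[0,0,0],[0,0,0]],
])

```text
time_s: 34.43
ee_pos: [477.5, -156.0, -15.7]
ee_rot: [179.6, 0.0, -104.4]
force: [-8.5, 1.9, 4.5]
gripper_width: 26.9
```

8.7 N reached with no give. Pushing to about 14 N.

drive_tool([
  [[0.0005,-0.0001,0],[0,0,0]],
  [[0.0005,-0.0001,0],[0,0,0]],
  [[0.0005,-0.0001,0],[0,0,0]],
  [[0.0005,-0.0002,0],[0,0,0]],
  [[0.0005,-0.0001,0],[0,0,0]],
  [[0,0,0],[0,0,0]],
  [[0,0,0],[0,0,0]],
  [[0,0,0],[0,0,0]],
  [[0,0,0],[0,0,0]],
  [[0,0,0],[0,0,0]],
])

```text
time_s: 35.27
ee_pos: [477.6, -156.0, -15.9]
ee_rot: [179.3, 0.0, -104.4]
force: [-12.3, 2.2, 8.6]
gripper_width: 27.2
```

drive_tool([
  [[-0.002,0.0005,0],[0,0,0]],
  [[-0.003,0.0008,0],[0,0,0]],
  [[-0.004,0.001,0],[0,0,0]],
  [[-0.006,0.0015,0],[0,0,0]],
  [[-0.008,0.002,0.004],[0,0,0]],
  [[-0.01,0.0025,0.01],[0,0,0]],
  [[-0.01,0.0025,0.015],[0,0,0]],
  [[-0.01,0.0025,0.02],[0,0,0]],
  [[-0.01,0.0025,0.02],[0,0,0]],
  [[0,0,0.02],[0,0,0]],
])

```text
time_s: 36.1
ee_pos: [417.8, -141.0, 74.6]
ee_rot: [179.9, 0.0, -104.5]
force: [-0.3, -0.4, 0.2]
gripper_width: 27.6
```

drive_tool([
  [[-0.01,-0.02,0.01],[0,0,0]],
  [[-0.01,-0.03,0.01],[0,0,0]],
  [[-0.01,-0.03,0.01],[0,0,0]],
  [[-0.01,-0.03,0.01],[0,0,0]],
  [[0,-0.03,0],[0,0,0]],
  [[0,-0.03,0],[0,0,0]],
  [[0,-0.02,0],[0,0,0]],
  [[0,0,0],[0,0,0]],
  [[0,0,0],[0,0,0]],
  [[0,0,0],[0,0,0]],
])

```text
time_s: 36.93
ee_pos: [380.0, -330.7, 113.7]
ee_rot: [180.0, 0.0, -104.4]
force: [-0.6, -0.2, 0.9]
gripper_width: 27.4
```

```bash
python3 - <<'E'
from h import *
s=env.state(); print(s['ee_pos'],s['force'],s['qvel'])
cv2.imwrite(f"pics/scene14.png",env.grab_frame("scene")[:,:,::-1]);cv2.imwrite(f"pics/top14.png",env.grab_frame("top")[:,:,::-1])
E
```

```text
[ 379.97123825 -330.73549144  113.66508699] [-0.61293933 -0.21790423  0.85946406] [ 1.01616515 -0.27378695  0.40836776 -0.2131499  -0.03692544 -0.09899454]
```

View pics/scene14.png

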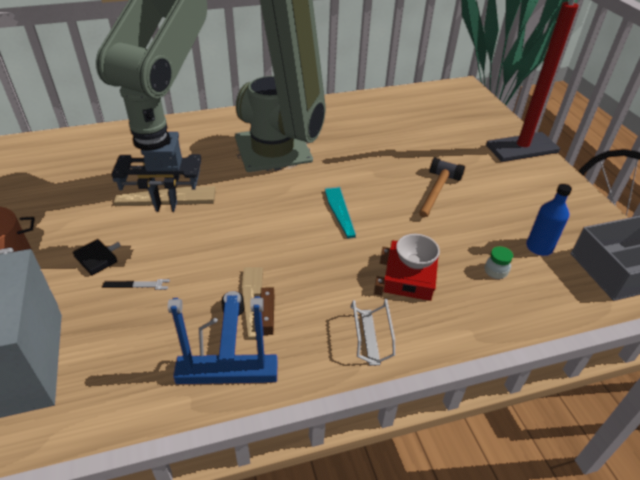

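View pics/top14.png

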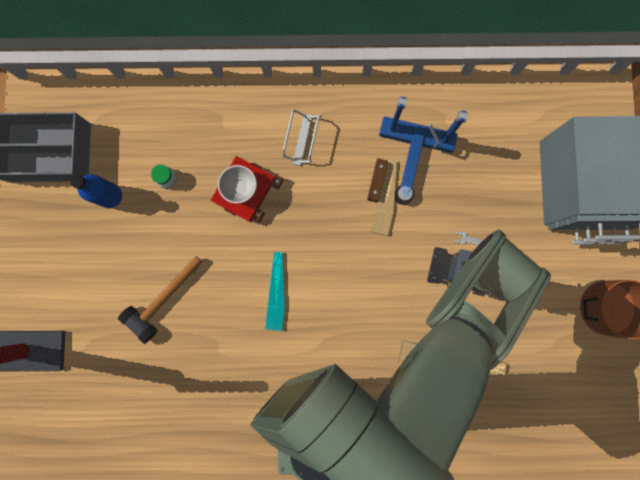

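Both views show the wedge seated at (387,200) in the top view, the tray on the ledge with the bowl upright, and the bystanders unmoved. One numeric check before handing in.

```bash
python3 - <<'E'
from h import *
im=cv2.imread('pics/top14.png'); hsv=cv2.cvtColor(im,cv2.COLOR_BGR2HSV)
roi=np.zeros(im.shape[:2],np.uint8); roi[150:225,205:285]=255
red=((hsv[...,0]<8)|(hsv[...,0]>172))&(hsv[...,1]>150)&(roi>0)
c=max(cv2.findContours(red.astype(np.uint8),cv2.RETR_EXTERNAL,cv2.CHAIN_APPROX_NONE)[0],key=cv2.contourArea)
r=cv2.minAreaRect(c); print('tray rect',r); print('tray',pl('top',*r[0],40))
b=((hsv[...,1]<40)&(roi>0)).astype(np.uint8)
cb=max(cv2.findContours(b,cv2.RETR_EXTERNAL,cv2.CHAIN_APPROX_NONE)[0],key=cv2.contourArea)
e=cv2.minEnclosingCircle(cb);print('bowl',e,pl('top',*e[0],95))
crop('pics/top14.png',355,140,70,110,6,'pics/v.png')
E
```

```text
tray rect ((242.8599853515625, 188.287353515625), (45.685401916503906, 52.927650451660156), 30.068584442138672)
tray [608.72554254 189.58434634  40.        ]
bowl ((236.88157653808594, 184.0), 19.11852264404297) [608.70912679 195.67227168  95.        ]
```

View pics/v.png

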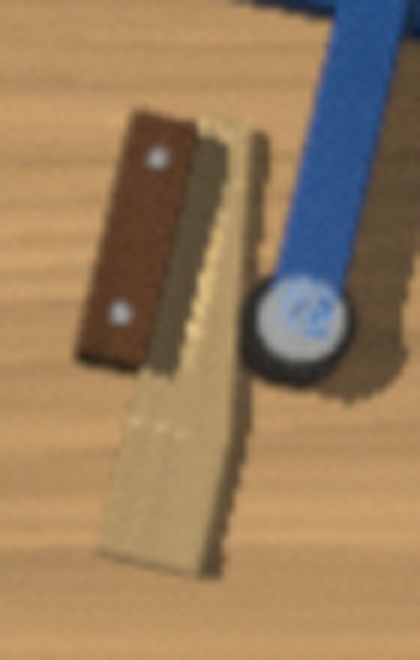

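```bash
python3 -c "
from workcell import env
print(env.job_done())"
```

```text
the job is handed in; nothing more can be done
None
```

I drew the wedge straight out from under the tray. The tray dropped flat onto the ledge against the stops, with the bowl still upright and about 6 mm from the tray's centre. I then carried the wedge over, laid it flat and fed it thin end first into the gap by feel. I followed the foot's contact sideways to the cheek and pushed to about 15 N before letting go.

**Last checks**
- **Tightness:** after letting go I pushed on the wedge's rear end with up to about 12.5 N, and it moved no more than about 0.2 mm.
- **Position:** the last pictures show it flat along the cheek. From the arm's position, the tip is roughly 80 mm past the foot's centre.
- **Surroundings:** the bystanders look unmoved, and the arm is clear of everything.
- **Time:** about 37 s of the 72 s had been used at the last move.

**What disagreed or could not be checked**
- **First grasp missed:** the fingers closed just above the handle, because their tips sit about 20 mm higher than the TCP figures suggest. I opened them, felt downwards, and the second grasp held.
- **Cheek force:** I could not read the force between wedge and cheek directly. Tightness is judged from the wrist force and the lack of movement.

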